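# Clamp the mortar prism in the pulse-test frame

## Robot

A 7-joint arm with a two-finger parallel gripper is mounted at the origin on the work surface. World frame = base frame: x ahead of the robot, y to its left, z up, the work surface at z = 0. Lengths are in m, angles in rad, forces in N, time in s.
With the tool pointing down it reaches from about 0.35 to 0.9 m from the base axis. Payload 8.1 kg.
Tool frame: the origin (TCP) lies between the finger pads; the fingertips stand 19 mm ahead of it and the grasp point (between the pads) is the TCP; y points along the fingers, x is the direction in which the jaws open and shut, and the axes are right-handed (so a half turn about y gives the same grasp; the last joint's range is limited). The gripper opens to 92 mm and grips with 3 to 60 N. Pads are 19 mm wide; open, the fingers measure 130 mm over their backs; the gripper's body (75 mm by 190 mm) begins 47 mm behind the grasp point.
Start: joints at [1.142, 0.434, 0.025, 1.573, -0.012, 1.134, -0.075], TCP at [0.2, -0.592, 0.246] pointing down, gripper open.
Joint ranges: [-2.62, 2.62], [-0.44, 2.09], [-1.27, 1.32], [0.08, 2.57], [-1.32, 4.46], [0.12, 2], [-2.74, 2.74]. Speed limits (rad/s): [2.22, 2.22, 3.01, 3.01, 3.14, 3.14, 3.14].

## Interface

Orientations are given as a rotation vector (axis times angle).
In Python, from cell import arm gives the robot as it stands.
- The arm moves only by the tool move_arm, never from a script. Its argument "series" is a list of rows, each an object of numbers: "x", "y", "z": the shift along the tool's x, y, z in cm; "rx", "ry", "rz": the turn, a rotation vector about the tool's x, y, z in rad. In form: [{"x": .., "y": .., "z": .., "rx": .., "ry": .., "rz": ..}, ...]. A call has 1 to 12 rows; each row shifts and turns the pose as measured when the row begins, along the tool's axes as they then stand; what a row does not reach is not made up. A row lasts 1/8 s, in which the tool goes at most 62.5 mm and 10.7 degrees, less where a joint would pass 70% of its speed; a pose out of reach is approached as far as the arm can. A call is refused whole if a number of a shift passes 6.25 or a number of a turn 0.188, either way. A call with a gripper value outside its range is refused whole. "jaw" is the finger opening in cm, from 0 to 9.18, set as the call begins (left out, the last holds). The fingers move at their own pace and stop on an object; "newtons" is the grip in N (left out, the last holds). Time passes only in rows, so rows that do not move let the fingers close. It gives the time, the measured TCP pose, the force and the opening at its end, in the units of the state.
- arm.observe(): the state, without advancing time (a new reading comes with each control period).
- arm.get_image(name): name is "scene" or "top"; returns the picture (384x512x3 uint8, blue, green, red); there is no depth.
- arm.camera_params(name): a dict with "K" (3x3 intrinsics, pixels), "R" (3x3) and "t" (3): a world point X has camera coordinates R X + t. Camera axes: x right, y down, z forward; pixel columns grow to the right and rows downward; lengths in m; the calibration is good to about 2 mm. A picture is of the moment at which its call begins. camera_params takes no time and is no camera call.
- arm.sign_off(): hands the job in, once; it reports no verdict.
The state is a dict: "clock": time; "joints": joint angles; "dq": joint speeds; "joint_efforts": joint torques, N m; "position": TCP position; "ee_rot": TCP orientation; "force": force on the tool from outside, world axes, zero at the start; "ft_torque": the same for the moment, N m; "width": opening from 0.0 (shut) to 1.0 (fully open).
Only numpy, scipy, OpenCV 4.12 (cv2) and the standard library are available. Lean on these libraries where they do the work, as an engineer would, in place of code of your own. Each camera call takes 0.05 s, during which the arm holds its last target.

## Task

Lay the grey mortar prism lengthwise in the blue saddles of the pulse-test frame, between its two steel probes. Then swing the red T-handle of the yellow turnbuckle over towards the prism, all the way to its stop, so that both probes draw in onto the prism's ends, and let go.

Things in the scene. Friction and masses are not known exactly. Their poses are not given: they have to be found in the camera images.
- mortar_mid (a point): Centre of the mortar prism: plain grey concrete-like bar, 120 mm long (its x axis), 40 mm wide (y), 40 mm high (z), about 0.42 kg, lying on the table, so this point is 20 mm up. A red-brown brick bar and a white marbled stone bar of the same size are not wanted; the three lie in a row to the robot's right, in any order, about 130 mm apart.
- bed (a point): Where the prism's centre belongs in the fixed frame (grey base): 65 mm above the table, prism length along this point's x, either way round; z up. Blue saddles 44 mm either side along x (each 18 mm long) carry it 45 mm up; their cheeks, 61 mm high, are 48 mm apart, 60 at the mouth. Slack, the probe faces (36 mm discs) are 72 mm from this point along x; jaws 98 mm high stand 125 mm out.
- handle (a point): Centre of the red T-handle, a round bar 30 mm long (bed's x), 22 mm thick, on a 10 mm rod, 95 mm from the turnbuckle's axis. That axis is parallel to the bed's x, 100 mm from the bed point along its +y and 55 mm above the table; the handle is at bed x = 0 and starts leaning away from the prism, 114 to 134 mm up. Pinched by its length from above it can turn between the fingers; or push it.
- turnbuckle (a joint): Turn of the yellow turnbuckle, rad. 0: slack, T-handle leaning 0.85 from upright away from the prism; grows as it swings up and over towards the prism, to a firm stop at 1.6 (0.75 past upright, handle 125 mm up). Draws both jaws in, 10 mm each per rad; the sprung probes touch the prism's ends from about 1.2. Starts at 0 to 0.25, stays where left, takes 3 to 6 N at the handle.
Mind the look-alikes: they are no part of the job. Leave any green or turquoise look-alike of the part that bears mortar_mid alone.

How it is judged:
On the way, in this order (a step that is already met when the one before it is completed fails the run):
1. the mortar prism lies in the saddles between the slack probes, let go (x of mortar_mid in the frame of bed between -0.012 and 0.012 m and y of mortar_mid in the frame of bed between -0.01 and 0.01 m and z of mortar_mid in the frame of bed between -0.007 and 0.007 m and angle between the x axis of mortar_mid and the x axis of bed, either way round below 0.18 rad and value of joint turnbuckle below 0.8 rad and contact force between the fingers and mortar below 0.1 N), for 0.2 s.
2. the turnbuckle is turned to its stop, the prism still in the saddles (x of mortar_mid in the frame of bed between -0.012 and 0.012 m and y of mortar_mid in the frame of bed between -0.01 and 0.01 m and z of mortar_mid in the frame of bed between -0.007 and 0.007 m and angle between the x axis of mortar_mid and the x axis of bed, either way round below 0.18 rad and value of joint turnbuckle above 1.35 rad), for 0.2 s.
At the end, for the whole second after the job is handed in: The mortar prism lies at rest in the saddles, its centre within 12 mm along the frame, 10 mm across and 7 mm in height of the bed point and its length within 0.18 rad of the frame's, and the turnbuckle stands at more than 1.35 rad (its stop is at 1.6), still (all of step 2 and velocity of joint turnbuckle between -0.1 and 0.1 rad/s and linear speed of mortar below 0.02 m/s); the robot touches nothing.
It also fails if it takes over 53 s, if anything falls off the work surface, if the arm or the gripper's body presses on something with over 40 N, if the wrist force passes 120 N, or if a joint passes its speed limit or range.

## Working session

There is one attempt and no reset: what is moved stays moved. The work goes in short steps, Python scripts to look and compute and a tool call to move; the robot and the scene stay as the last step left them, time stands still between calls to the robot, and variables do not carry over. Pictures are saved under pics/ and viewed, and the job is handed in when it is done.

Besides the shell and the picture viewer there is one more tool, called after ">>>" in YAML: its name, and indented under it one key for each argument. move_arm: Moves the arm, as the interface text tells. Its arguments: {"type":"object","properties":{"series":{"type":"array","items":{"type":"object","properties":{"x":{"type":"number"},"y":{"type":"number"},"z":{"type":"number"},"rx":{"type":"number"},"ry":{"type":"number"},"rz":{"type":"number"}}}},"jaw":{"type":"number"},"newtons":{"type":"number"}},"required":["series"]}

```bash
mkdir -p pics; ls; python3 - <<'E'
from cell import arm
import cv2,numpy as np
o=arm.observe();print(o)
for n in("scene","top"):
    p=arm.camera_params(n);print(n,p)
    cv2.imwrite(f"pics/{n}0.png",arm.get_image(n))
E
```

```text
pics
{'clock': 0.0, 'joints': array([ 1.14240962,  0.43523644,  0.02497501,  1.5740875 , -0.0116191 ,
        1.13397748, -0.07511841]), 'dq': array([-0.0003776 , -0.00029116, -0.00047165, -0.00053025, -0.00094441,
        0.00208015, -0.00030796]), 'joint_efforts': array([-3.65080505e-04, -6.67845011e+01,  9.84906927e-01, -3.14462686e+01,
       -6.04222692e-02,  4.28609911e-02,  1.81037103e-04]), 'position': array([ 0.19983663, -0.59169357,  0.24494031]), 'ee_rot': array([-1.34502741,  0.9670112 , -0.96479212]), 'force': array([0.11314062, 0.02444676, 0.13694694]), 'ft_torque': array([ 0.00518953, -0.01847424, -0.02484033]), 'width': 1.000815040018421}
scene {'K': array([[384.84084606,   0.        , 248.97362482],
       [  0.        , 384.84084606, 194.49587037],
       [  0.        ,   0.        ,   1.        ]]), 'R': array([[-0.69898789,  0.71489391,  0.01851013],
       [ 0.37339003,  0.38691289, -0.843136  ],
       [-0.6099146 , -0.58243035, -0.53738168]]), 't': array([ 0.27686495, -0.03753807,  1.41740922])}
top {'K': array([[349.77384765,   0.        , 251.08384506],
       [  0.        , 349.77384765, 191.55767124],
       [  0.        ,   0.        ,   1.        ]]), 'R': array([[-4.52883018e-04, -9.99781209e-01, -2.09124028e-02],
       [-9.86176995e-01,  3.91159999e-03, -1.65649131e-01],
       [ 1.65694690e-01,  2.05483109e-02, -9.85963000e-01]]), 't': array([-0.01437893,  0.37757583,  1.01697493])}
```

View pics/scene0.png

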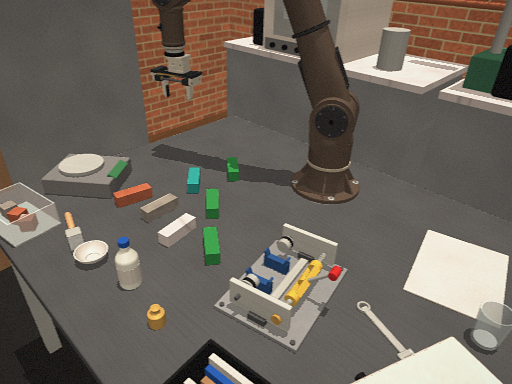

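View pics/top0.png

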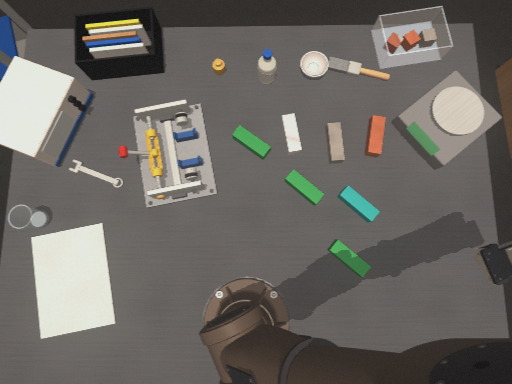

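The scene view shows the grey bar at about (159,207), brick bar at (133,195), white bar at (177,230), green bars at (212,203), (211,245) and (232,168), and a turquoise bar at (194,180). In the top view the bars in that order are at (335,142), (376,135), (291,132), greens (252,142), (305,187), (350,258) and turquoise (360,204). The red handle is at (123,152) and the saddles at (187,135) and (190,162). My choice is the grey bar, and I'll check it in a close crop.

```bash
python3 - <<'E'
import cv2,numpy as np
t=cv2.imread("pics/top0.png");s=cv2.imread("pics/scene0.png")
a=cv2.resize(t[95:215,110:230],(480,480),interpolation=cv2.INTER_CUBIC)
b=cv2.resize(t[110:170,310:350],(320,480),interpolation=cv2.INTER_CUBIC)
cv2.imwrite("pics/crop1.png",np.hstack([a,b]))
cv2.imwrite("pics/crop2.png",cv2.resize(s[180:345,130:360],(800,574),interpolation=cv2.INTER_CUBIC))
print(t[142,335],t[150,320],t[152,123],t[135,187],s[207,159])
E
```

```text
[148 164 182] [102 104 107] [ 61  65 225] [154 103  71] [72 78 86]
```

View pics/crop1.png

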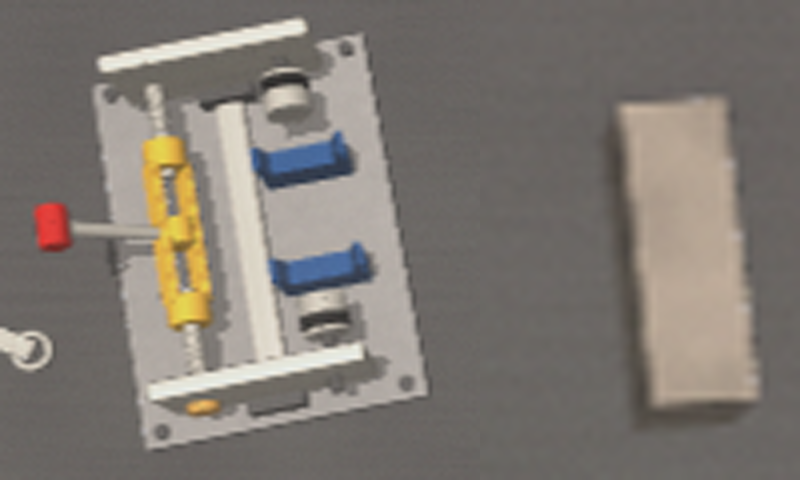

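View pics/crop2.png

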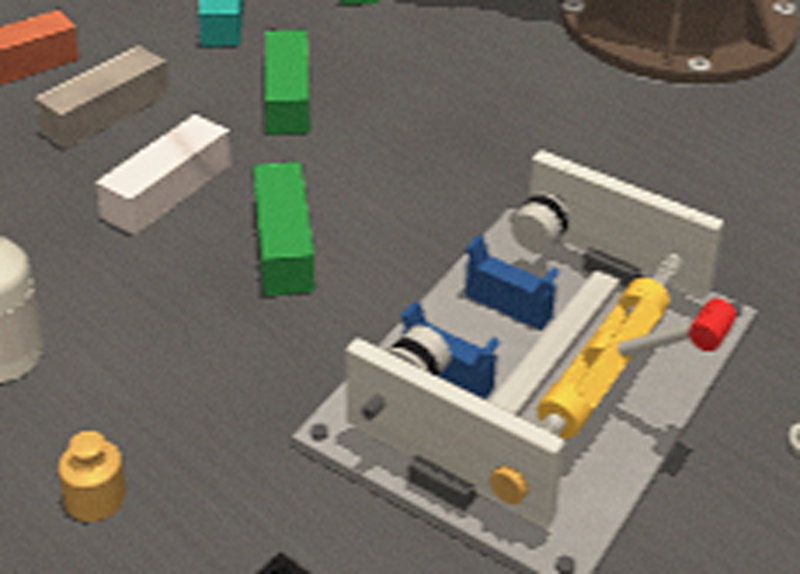

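```bash
cat > h.py <<'E'
import numpy as np,cv2
from cell import arm
def cam(n):
    p=arm.camera_params(n);return p['K'],p['R'],p['t']
def ray(n,uv):
    K,R,t=cam(n);d=R.T@np.linalg.solve(K,[uv[0],uv[1],1.]);return -R.T@t,d
def plane(n,uv,z):
    c,d=ray(n,uv);return c+d*(z-c[2])/d[2]
def tri(a,b):
    Ps=[]
    for n in("top","scene"):
        K,R,t=cam(n);Ps.append(K@np.c_[R,t])
    X=cv2.triangulatePoints(Ps[0],Ps[1],np.array(a,float).reshape(2,1),np.array(b,float).reshape(2,1));return (X[:3]/X[3]).ravel()
def proj(n,X):
    K,R,t=cam(n);p=K@(R@np.asarray(X)+t);return p[:2]/p[2]
def comp(m,near):
    k,l,st,ce=cv2.connectedComponentsWithStats(m.astype(np.uint8));i=1+np.argmin(np.hypot(*(ce[1:]-near).T)+1e3*(st[1:,4]<15));return l==i,ce[i],st[i]
E
python3 - <<'E'
from h import *
t=cv2.imread("pics/top0.png");s=cv2.imread("pics/scene0.png")
print("camtop",ray("top",(0,0))[0])
ti=t.astype(int);si=s.astype(int)
m=(ti[...,2]-ti[...,0]>14)&(ti.sum(2)>360)
mm,c,st=comp(m,(335,142));print(c,st)
r=cv2.minAreaRect(np.argwhere(mm)[:,::-1].astype(np.float32));print(r)
B=cv2.boxPoints(r);W=np.array([plane("top",p,0.04) for p in B]);print(W,W.mean(0));
e=[W[1]-W[0],W[2]-W[1]];print([np.linalg.norm(x) for x in e],[np.arctan2(x[1],x[0]) for x in e])
red=lambda i:(i[...,2]-i[...,1]>90)&(i[...,2]-i[...,0]>90)
_,ct,a=comp(red(ti),(123,152));_,cs,b=comp(red(si),(335,273));print(ct,cs,a,b,tri(ct,cs))
blue=lambda i:(i[...,0]-i[...,2]>45)
for q in((187,135),(190,162)):
    k,ct,a=comp(blue(ti),q);rr=cv2.minAreaRect(np.argwhere(k)[:,::-1].astype(np.float32));print(ct,a,rr,plane("top",ct,.05))
cv2.imwrite("pics/c3.png",cv2.resize(t[120:172,168:208],(600,780)[:2],interpolation=cv2.INTER_CUBIC)[:600])
cv2.imwrite("pics/c3.png",cv2.resize(t[125:170,168:208],(533,600),interpolation=cv2.INTER_CUBIC))
cv2.imwrite("pics/c4.png",cv2.resize(s[240:300,240:300],(600,600),interpolation=cv2.INTER_CUBIC))
E
```

```text
camtop [ 0.20384274 -0.03674982  1.06494406]
[335.69094488 140.96456693] [327 122  18  39 508]
((335.6036682128906, 140.93292236328125), (37.76758575439453, 13.583078384399414), 83.6598129272461)
[[ 0.5880806  -0.24704241  0.04      ]
 [ 0.59254748 -0.28832024  0.04      ]
 [ 0.47423443 -0.29575149  0.04      ]
 [ 0.46983833 -0.25523678  0.04      ]] [ 0.53117521 -0.27158773  0.04      ]
[np.float64(0.041518819091149975), np.float64(0.11854619060717701)] [np.float64(-1.463000973914874), np.float64(-3.0788649805302044)]
[122.35135135 150.77027027] [334.53846154 272.6       ] [119 146   8  11  74] [329 266  13  15 130] [0.4803307  0.34581837 0.12025037]
[186.12844037 133.75229358] [177 128  20  11 109] ((186.1257781982422, 133.72769165039062), (6.546258449554443, 19.356609344482422), 73.61045837402344) [0.5533464  0.18178937 0.05      ]
[190.8245614  161.15789474] [181 156  21  10 114] ((190.9336395263672, 161.25103759765625), (6.5059814453125, 20.097686767578125), 75.0685806274414) [0.4675327  0.16504231 0.05      ]
```

View pics/c3.png

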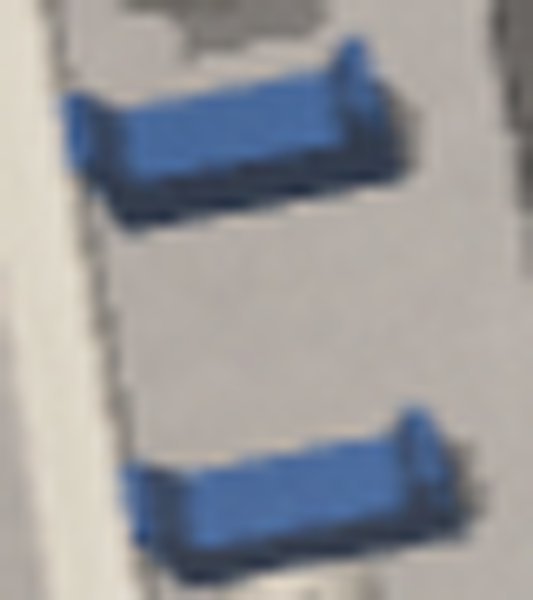

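View pics/c4.png

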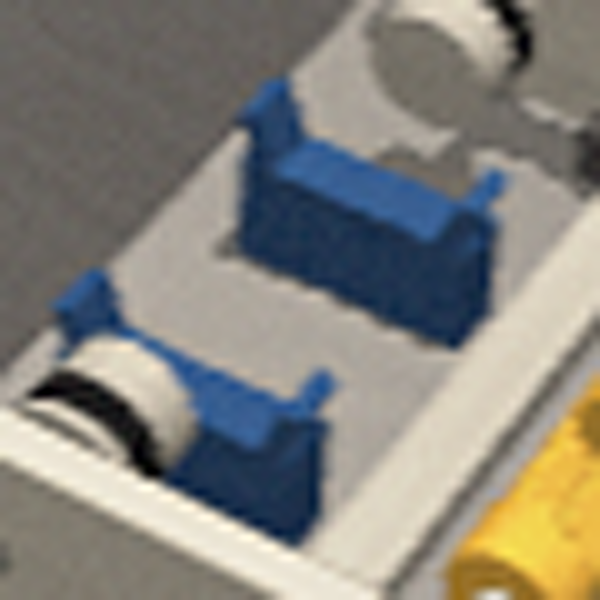

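```bash
python3 - <<'E'
from h import *
f=lambda x,y:(168+(x+.5)/13.33-.5,125+(y+.5)/13.33-.5)
A=[plane("top",f(*p),.045) for p in((118,118),(330,72),(338,145),(130,185))]
B=[plane("top",f(*p),.045) for p in((185,477),(393,437),(408,510),(195,550))]
for Q in (A,B):
    Q=np.array(Q);print(Q.mean(0),[np.linalg.norm(Q[i]-Q[i-1]).round(4) for i in range(4)],np.arctan2(*(Q[0]-Q[1])[:2])) 
a=np.mean(A,0);b=np.mean(B,0);d=a-b;print(np.linalg.norm(d),np.arctan2(d[1],d[0]),(a+b)/2)
# white jaws top edges, z .098 ; crop1 coords
g=lambda x,y:(110+(x+.5)/4-.5,95+(y+.5)/4-.5)
for p,q in(((100,65),(305,27)),((150,392),(362,352))):
    P,Q=plane("top",g(*p),.098),plane("top",g(*q),.098);print(P,Q,np.arctan2(-(P-Q)[0],(P-Q)[1]))
C=[plane("top",g(*p),.01) for p in((95,85),(362,36),(427,395),(148,448))];print(np.array(C),np.mean(C,0))
d=C[0]-C[3];print(np.arctan2(d[1],d[0]));d=C[1]-C[2];print(np.arctan2(d[1],d[0]))
# cross check
c=(a+b)/2
psi=.175;ex=np.array([np.cos(psi),np.sin(psi),0]);ey=np.array([-ex[1],ex[0],0])
s=cv2.imread("pics/scene0.png");t=cv2.imread("pics/top0.png")
c[2]=0
for im,n in((s,"scene"),(t,"top")):
    im=cv2.resize(im,None,fx=4,fy=4,interpolation=cv2.INTER_CUBIC)
    for sx in(-53,-35,35,53):
        for sy,z in((-30,61),(-24,45),(24,45),(30,61)):
            u=proj(n,c+ex*sx/1e3+ey*sy/1e3+[0,0,z/1e3]);cv2.circle(im,tuple(int(v) for v in u*4+2),2,(0,255,255),-1)
    u=proj(n,c+[0,0,.065]).astype(int)*4
    cv2.imwrite(f"pics/chk_{n}.png",im[u[1]-150:u[1]+150,u[0]-200:u[0]+200])
E
python3 -c "
import cv2,numpy as np
cv2.imwrite('pics/chk.png',np.hstack([cv2.imread('pics/chk_top.png'),cv2.imread('pics/chk_scene.png')]))"
```

```text
[0.55340096 0.18713768 0.045     ] [np.float64(0.0164), np.float64(0.0497), np.float64(0.0176), np.float64(0.0484)] -0.215971943073253
[0.46762034 0.16943836 0.045     ] [np.float64(0.0172), np.float64(0.0478), np.float64(0.0174), np.float64(0.0488)] -0.19012004096587776
0.08758756301491659 0.20347690927135445 [0.51051065 0.17828802 0.045     ]
[0.60810531 0.32557848 0.098     ] [0.63622621 0.1752289  0.098     ] 0.18490038134757739
[0.36445212 0.27664913 0.098     ] [0.39249793 0.12736468 0.098     ] 0.18570368681915458
[[0.62805646 0.36165147 0.01      ]
 [0.66748511 0.14842717 0.01      ]
 [0.37590759 0.09156754 0.01      ]
 [0.33570154 0.30457936 0.01      ]] [0.50178768 0.22655638 0.01      ]
0.19279053699684282
0.19258995014672456
```

View pics/chk.png

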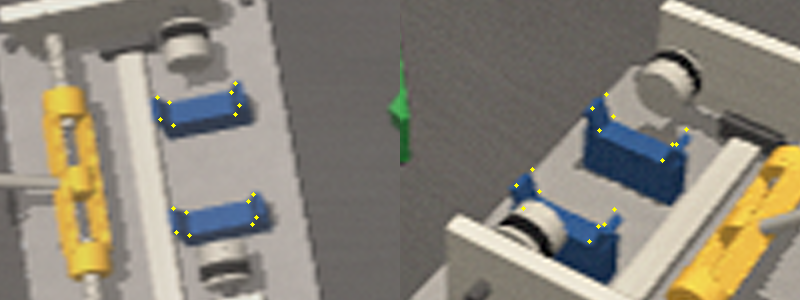

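```bash
cat >> h.py <<'E'
from scipy.spatial.transform import Rotation as Ro
def Rdown(yaw,flip=1):  # tool y down, tool x along flip*(y axis of frame with yaw)
    x=flip*np.array([-np.sin(yaw),np.cos(yaw),0]);y=np.array([0,0,-1.]);return Ro.from_matrix(np.c_[x,y,np.cross(x,y)])
def go(P,R,o=None):
    o=o or arm.observe();R0=Ro.from_rotvec(o['ee_rot'])
    print("pos",o['position'].round(4),"shift now cm",(R0.inv().apply(np.array(P)-o['position'])*100).round(2),"turn",(R0.inv()*R).as_rotvec().round(3),"shift after turn",(R.inv().apply(np.array(P)-o['position'])*100).round(2))
BED=np.array([.5105,.178,.065]);PSI=.192
def bed(x,y,z): # z abs
    c,s=np.cos(PSI),np.sin(PSI);return np.array([BED[0]+c*x-s*y,BED[1]+s*x+c*y,z])
E
python3 - <<'E'
from h import *
print(Ro.from_rotvec(arm.observe()['ee_rot']).as_matrix().round(3))
for f in(1,-1): go([.531,-.2715,.15],Rdown(.07,f))
E
```

```text
[[ 0.32  -0.001  0.947]
 [-0.947  0.001  0.32 ]
 [-0.001 -1.    -0.   ]]
pos [ 0.1998 -0.5917  0.245 ] shift now cm [-19.73   9.52  41.62] turn [-2.000e-03 -2.886e+00 -0.000e+00] shift after turn [ 29.63   9.5  -35.27]
pos [ 0.1998 -0.5917  0.245 ] shift now cm [-19.73   9.52  41.62] turn [ 0.     0.256 -0.001] shift after turn [-29.63   9.5   35.27]
```

>>> move_arm:
  series:
    - {"ry": 0.128}
    - {"ry": 0.128}
    - {"x": -3.7, "z": 4.4}
    - {"x": -3.7, "z": 4.4}
    - {"x": -3.7, "z": 4.4}
    - {"x": -3.7, "z": 4.4}
    - {"x": -3.7, "z": 4.4}
    - {"x": -3.7, "z": 4.4}
    - {"x": -3.7, "z": 4.4}
    - {"x": -3.7, "z": 4.4}
    - {}
  jaw: 9.18
  newtons: 30

```text
invalid input
```

```bash
python3 - <<'E'
from h import *
go([.531,-.2715,.10],Rdown(.07,-1))
t=arm.get_image("top");s=arm.get_image("scene")
a=cv2.resize(t[80:200,280:400],(480,480));b=cv2.resize(s[120:240,100:180],(320,480));cv2.imwrite("pics/p1.png",np.hstack([a,b]))
E
```

```text
pos [ 0.1998 -0.5917  0.245 ] shift now cm [-19.72  14.52  41.62] turn [ 0.     0.256 -0.001] shift after turn [-29.63  14.5   35.27]
```

View pics/p1.png

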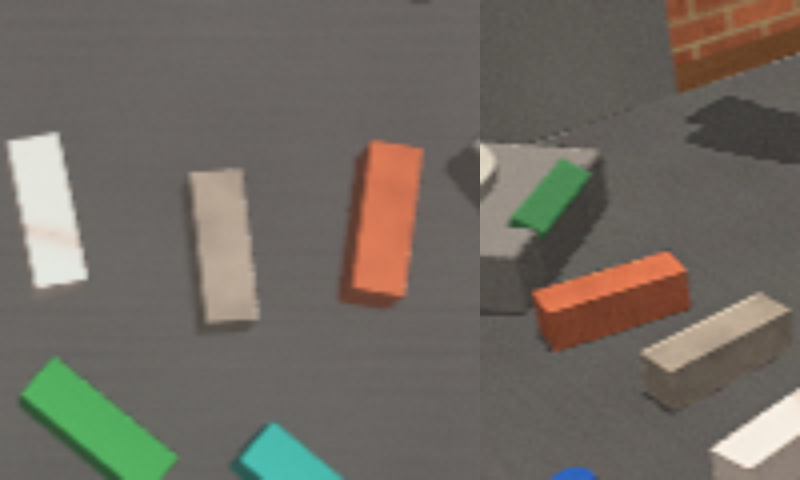

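The crop confirms the plain grey bar, standing between the white marbled bar on the left and the brick bar on the right. The arm has not moved because the call was refused, probably over the empty row, so I'll write that row out in full.

>>> move_arm:
  series:
    - {"x": 0, "y": 0, "z": 0, "rx": 0, "ry": 0.128, "rz": 0}
    - {"x": 0, "y": 0, "z": 0, "rx": 0, "ry": 0.128, "rz": 0}
    - {"x": -3.7, "y": 0, "z": 4.4, "rx": 0, "ry": 0, "rz": 0}
    - {"x": -3.7, "y": 0, "z": 4.4, "rx": 0, "ry": 0, "rz": 0}
    - {"x": -3.7, "y": 0, "z": 4.4, "rx": 0, "ry": 0, "rz": 0}
    - {"x": -3.7, "y": 0, "z": 4.4, "rx": 0, "ry": 0, "rz": 0}
    - {"x": -3.7, "y": 0, "z": 4.4, "rx": 0, "ry": 0, "rz": 0}
    - {"x": -3.7, "y": 0, "z": 4.4, "rx": 0, "ry": 0, "rz": 0}
    - {"x": -3.7, "y": 0, "z": 4.4, "rx": 0, "ry": 0, "rz": 0}
    - {"x": -3.7, "y": 0, "z": 4.4, "rx": 0, "ry": 0, "rz": 0}
    - {"x": 0, "y": 0, "z": 0, "rx": 0, "ry": 0, "rz": 0}
  jaw: 9.1
  newtons: 30

```text
clock: 1.58
position: [0.5426, -0.2654, 0.2427]
ee_rot: [-1.235, 1.169, -1.164]
force: [-0.5, -0.9, -0.1]
width: 0.989
```

```bash
python3 - <<'E'
from h import *
go([.531,-.2715,.10],Rdown(.07,-1))
E
```

```text
pos [ 0.5426 -0.2654  0.2427] shift now cm [ 0.58 14.27 -1.17] turn [ 0.002 -0.012 -0.003] shift after turn [ 0.53 14.27 -1.2 ]
```

>>> move_arm:
  series:
    - {"x": 0.5, "y": 3.5, "z": -1.2, "rx": 0, "ry": -0.012, "rz": 0}
    - {"x": 0, "y": 3.5, "z": 0, "rx": 0, "ry": 0, "rz": 0}
    - {"x": 0, "y": 3.5, "z": 0, "rx": 0, "ry": 0, "rz": 0}
    - {"x": 0, "y": 3.0, "z": 0, "rx": 0, "ry": 0, "rz": 0}
    - {"x": 0, "y": 0, "z": 0, "rx": 0, "ry": 0, "rz": 0}

```text
clock: 2.2
position: [0.5288, -0.2733, 0.1043]
ee_rot: [-1.242, 1.16, -1.156]
force: [-0.3, 0.8, 0.4]
width: 0.989
```

```bash
python3 - <<'E'
from h import *
go([.531,-.2715,.028],Rdown(.07,-1))
t=arm.get_image("top");s=arm.get_image("scene")
a=cv2.resize(t[80:200,280:400],(480,480));b=cv2.resize(s[120:240,100:180],(320,480));cv2.imwrite("pics/p2.png",np.hstack([a,b]))
E
```

```text
pos [ 0.5288 -0.2733  0.1043] shift now cm [-0.16  7.63  0.25] turn [ 0.002 -0.001 -0.001] shift after turn [-0.17  7.63  0.24]
```

View pics/p2.png

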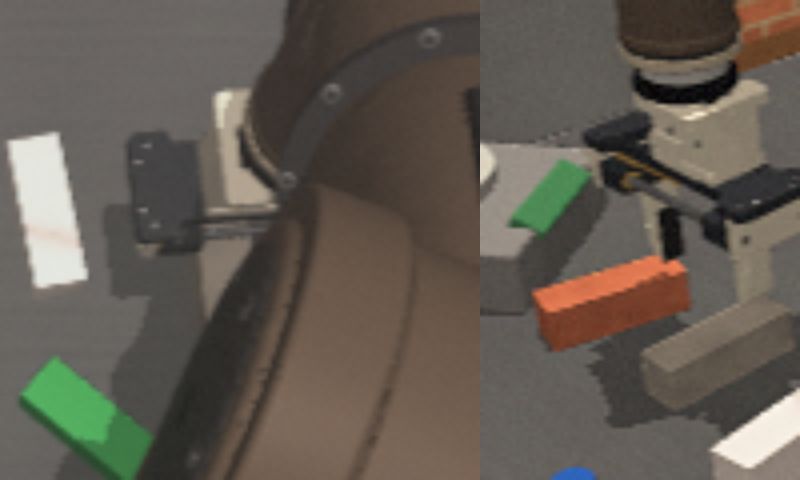

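The gripper stands over the grey bar, and the brick (640,290) and white bars are clear of the fingers. I'll lower and grip.

>>> move_arm:
  series:
    - {"x": -0.2, "y": 3.0, "z": 0.2, "rx": 0, "ry": 0, "rz": 0}
    - {"x": 0, "y": 2.6, "z": 0, "rx": 0, "ry": 0, "rz": 0}
    - {"x": 0, "y": 2.0, "z": 0, "rx": 0, "ry": 0, "rz": 0}
    - {"x": 0, "y": 0, "z": 0, "rx": 0, "ry": 0, "rz": 0}

```text
clock: 2.8
position: [0.5379, -0.2752, 0.037]
ee_rot: [-1.236, 1.146, -1.17]
force: [-0.8, -0.6, -0.3]
width: 0.995
```

```bash
python3 - <<'E'
from h import *
go([.531,-.2715,.028],Rdown(.07,-1))
E
```

```text
pos [ 0.5379 -0.2752  0.037 ] shift now cm [-0.42  0.89 -0.67] turn [-0.013 -0.002  0.008] shift after turn [-0.42  0.9  -0.66]
```

>>> move_arm:
  series:
    - {"x": -0.4, "y": 0.5, "z": -0.6, "rx": -0.01, "ry": 0, "rz": 0.01}
    - {"x": 0, "y": 0.3, "z": 0, "rx": 0, "ry": 0, "rz": 0}
    - {"x": 0, "y": 0, "z": 0, "rx": 0, "ry": 0, "rz": 0}

```text
clock: 3.18
position: [0.5334, -0.2726, 0.0322]
ee_rot: [-1.234, 1.154, -1.162]
force: [0.8, -0.1, -0.0]
width: 0.99
```

```bash
python3 - <<'E'
from h import *
go([.531,-.2715,.028],Rdown(.07,-1))
E
```

```text
pos [ 0.5334 -0.2726  0.0322] shift now cm [-0.12  0.42 -0.23] turn [-0.007 -0.002 -0.001] shift after turn [-0.12  0.42 -0.23]
```

>>> move_arm:
  series:
    - {"x": -0.1, "y": 0.4, "z": -0.3, "rx": 0, "ry": 0, "rz": 0}
    - {"x": 0, "y": 0, "z": 0, "rx": 0, "ry": 0, "rz": 0}

```text
clock: 3.42
position: [0.5304, -0.2718, 0.0285]
ee_rot: [-1.234, 1.154, -1.163]
force: [0.0, -0.2, 1.1]
width: 0.988
```

>>> move_arm:
  series:
    - {"x": 0, "y": 0, "z": 0, "rx": 0, "ry": 0, "rz": 0}
    - {"x": 0, "y": 0, "z": 0, "rx": 0, "ry": 0, "rz": 0}
    - {"x": 0, "y": 0, "z": 0, "rx": 0, "ry": 0, "rz": 0}
    - {"x": 0, "y": 0, "z": 0, "rx": 0, "ry": 0, "rz": 0}
    - {"x": 0, "y": 0, "z": 0, "rx": 0, "ry": 0, "rz": 0}
    - {"x": 0, "y": 0, "z": 0, "rx": 0, "ry": 0, "rz": 0}
  jaw: 3.0
  newtons: 30

```text
clock: 4.18
position: [0.5306, -0.2719, 0.0286]
ee_rot: [-1.234, 1.153, -1.163]
force: [-0.4, -0.9, 0.2]
width: 0.433
```

```bash
python3 - <<'E'
from h import *
go([.531,-.2715,.15],Rdown(.07,-1));print(arm.observe()['width'])
E
```

```text
pos [ 0.5306 -0.2719  0.0286] shift now cm [ -0.04 -12.14   0.14] turn [-0.008 -0.002 -0.   ] shift after turn [ -0.04 -12.14   0.04]
0.43291950841419646
```

>>> move_arm:
  series:
    - {"x": 0, "y": -3, "z": 0, "rx": 0, "ry": 0, "rz": 0}
    - {"x": 0, "y": -4, "z": 0, "rx": 0, "ry": 0, "rz": 0}
    - {"x": 0, "y": -4, "z": 0, "rx": 0, "ry": 0, "rz": 0}
    - {"x": 0, "y": -4, "z": 0, "rx": 0, "ry": 0, "rz": 0}
    - {"x": 0, "y": -2, "z": 0, "rx": 0, "ry": 0, "rz": 0}
    - {"x": 0, "y": 0, "z": 0, "rx": 0, "ry": 0, "rz": 0}

```text
clock: 4.92
position: [0.5257, -0.2706, 0.1992]
ee_rot: [-1.238, 1.162, -1.155]
force: [0.4, 0.1, -5.9]
width: 0.432
```

```bash
python3 - <<'E'
from h import *
go(bed(0,0,.2),Rdown(PSI,-1));print(arm.observe()['width'],arm.observe()['force'])
E
```

```text
pos [ 0.5257 -0.2706  0.1992] shift now cm [-44.86   0.14   1.53] turn [ 0.001 -0.124 -0.005] shift after turn [-44.32  -0.08   7.07]
0.43247562283229307 [ 0.4314612  0.0832404 -5.9405962]
```

>>> move_arm:
  series:
    - {"x": 0, "y": 0, "z": 0, "rx": 0, "ry": -0.124, "rz": 0}
    - {"x": -4.4, "y": 0, "z": 0.7, "rx": 0, "ry": 0, "rz": 0}
    - {"x": -4.4, "y": 0, "z": 0.7, "rx": 0, "ry": 0, "rz": 0}
    - {"x": -4.4, "y": 0, "z": 0.7, "rx": 0, "ry": 0, "rz": 0}
    - {"x": -4.4, "y": 0, "z": 0.7, "rx": 0, "ry": 0, "rz": 0}
    - {"x": -4.4, "y": 0, "z": 0.7, "rx": 0, "ry": 0, "rz": 0}
    - {"x": -4.4, "y": 0, "z": 0.7, "rx": 0, "ry": 0, "rz": 0}
    - {"x": -4.4, "y": 0, "z": 0.7, "rx": 0, "ry": 0, "rz": 0}
    - {"x": -4.4, "y": 0, "z": 0.7, "rx": 0, "ry": 0, "rz": 0}
    - {"x": -4.4, "y": 0, "z": 0.7, "rx": 0, "ry": 0, "rz": 0}
    - {"x": 0, "y": 0, "z": 0, "rx": 0, "ry": 0, "rz": 0}

```text
clock: 6.3
position: [0.4994, 0.1418, 0.1828]
ee_rot: [-1.309, 1.089, -1.045]
force: [0.3, -0.8, -4.5]
width: 0.432
```

```bash
python3 - <<'E'
from h import *
go(bed(0,0,.15),Rdown(PSI,-1));print(arm.observe()['width'],arm.observe()['force'])
E
```

```text
pos [0.4994 0.1418 0.1828] shift now cm [-3.3   3.27  1.88] turn [ 0.027  0.003 -0.011] shift after turn [-3.34  3.28  1.78]
0.4320588587158913 [ 0.34798849 -0.78163323 -4.4553587 ]
```

>>> move_arm:
  series:
    - {"x": -1.7, "y": 0.5, "z": 0.9, "rx": 0.027, "ry": 0, "rz": -0.01}
    - {"x": -1.6, "y": 1.0, "z": 0.9, "rx": 0, "ry": 0, "rz": 0}
    - {"x": 0, "y": 1.0, "z": 0, "rx": 0, "ry": 0, "rz": 0}
    - {"x": 0, "y": 0, "z": 0, "rx": 0, "ry": 0, "rz": 0}

```text
clock: 6.8
position: [0.5086, 0.1755, 0.1516]
ee_rot: [-1.302, 1.071, -1.063]
force: [0.6, -0.4, -5.0]
width: 0.433
```

```bash
python3 - <<'E'
from h import *
go(bed(0,0,.11),Rdown(PSI,-1));print(arm.observe()['width'],arm.observe()['force'])
t=arm.get_image("top");s=arm.get_image("scene")
a=cv2.resize(t[90:210,120:220],(400,480));b=cv2.resize(s[180:300,220:320],(400,480));cv2.imwrite("pics/p3.png",np.hstack([a,b]))
E
```

```text
pos [0.5086 0.1755 0.1516] shift now cm [-0.21  4.16  0.27] turn [0.009 0.001 0.001] shift after turn [-0.21  4.16  0.24]
0.43294226702612376 [ 0.57933967 -0.43869439 -4.99682237]
```

View pics/p3.png

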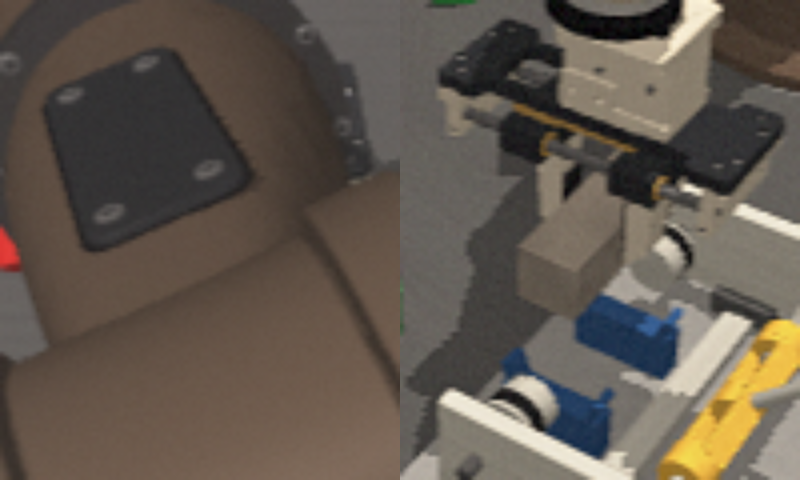

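The prism is held level above the saddles, with its near end face around (575,265) in the right half. I'll check its position along the fingers by projecting the expected corners.

```bash
python3 - <<'E'
from h import *
o=arm.observe();R=Ro.from_rotvec(o['ee_rot']);c=o['position']+R.apply([0,.0086,0])
im=cv2.imread("pics/p3.png")[:,400:]
for sx in(-60,60):
  for sy in(-20,20):
    for sz in(-20,20):
      u=proj("scene",c+R.apply(np.array([sy,sz,sx])/1e3));cv2.circle(im,(int((u[0]-220)*4+2),int((u[1]-180)*4+2)),3,(0,255,255),-1)
cv2.imwrite("pics/p4.png",cv2.resize(im,(500,600)))
E
```

```text
(no output)
```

View pics/p4.png

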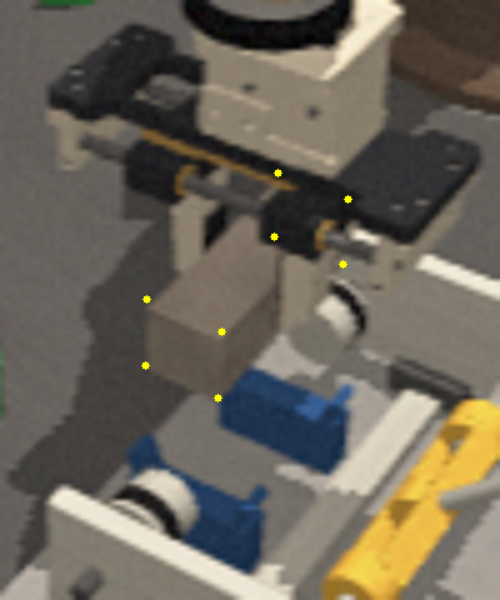

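The overlay agrees with the image to within about 2 mm, so I'll go down, correcting as I do.

>>> move_arm:
  series:
    - {"x": -0.2, "y": 1.5, "z": 0.2, "rx": 0.009, "ry": 0, "rz": 0}
    - {"x": 0, "y": 1.5, "z": 0, "rx": 0, "ry": 0, "rz": 0}
    - {"x": 0, "y": 1.2, "z": 0, "rx": 0, "ry": 0, "rz": 0}
    - {"x": 0, "y": 0, "z": 0, "rx": 0, "ry": 0, "rz": 0}
    - {"x": 0, "y": 0, "z": 0, "rx": 0, "ry": 0, "rz": 0}

```text
clock: 7.52
position: [0.5123, 0.1761, 0.1104]
ee_rot: [-1.29, 1.065, -1.071]
force: [0.6, 0.5, -4.3]
width: 0.432
```

```bash
python3 - <<'E'
from h import *
go(bed(0,0,.074),Rdown(PSI,-1));print(arm.observe()['width'],arm.observe()['force'])
E
```

```text
pos [0.5123 0.1761 0.1104] shift now cm [-0.22  3.64 -0.15] turn [-0.004 -0.002  0.001] shift after turn [-0.22  3.64 -0.14]
0.4319090877278446 [ 0.60621967  0.4591707  -4.29711752]
```

>>> move_arm:
  series:
    - {"x": -0.2, "y": 0.8, "z": -0.15, "rx": 0, "ry": 0, "rz": 0}
    - {"x": 0, "y": 0.8, "z": 0, "rx": 0, "ry": 0, "rz": 0}
    - {"x": 0, "y": 0, "z": 0, "rx": 0, "ry": 0, "rz": 0}

```text
clock: 7.9
position: [0.5107, 0.1781, 0.0939]
ee_rot: [-1.289, 1.064, -1.071]
force: [-0.3, 0.0, -4.9]
width: 0.43
```

```bash
python3 - <<'E'
from h import *
go(bed(0,0,.074),Rdown(PSI,-1));print(arm.observe()['width'],arm.observe()['force'])
s=arm.get_image("scene")
cv2.imwrite("pics/p5.png",cv2.resize(s[180:300,220:320],(500,600)))
E
```

```text
pos [0.5107 0.1781 0.0939] shift now cm [ 0.01  1.99 -0.04] turn [-0.005 -0.002  0.001] shift after turn [ 0.01  1.99 -0.03]
0.4297204444193262 [-0.29342255  0.0312037  -4.9284987 ]
```

View pics/p5.png

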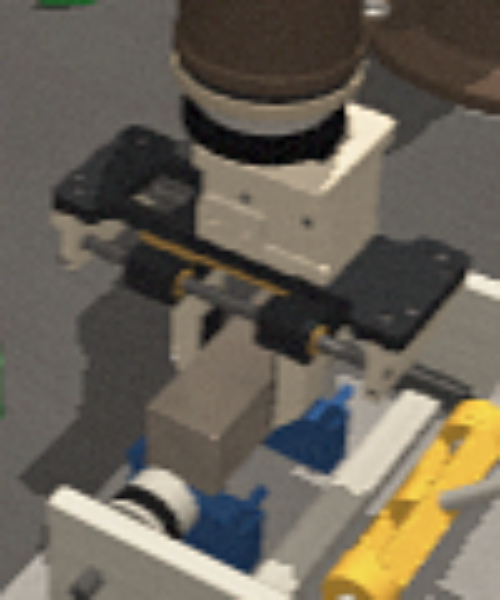

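The prism, with its face at about (185,440), is centred over the near saddle's cheeks at (137,455) and (262,495). I'll lower it gently.

>>> move_arm:
  series:
    - {"x": 0, "y": 0.8, "z": 0, "rx": 0, "ry": 0, "rz": 0}
    - {"x": 0, "y": 0.7, "z": 0, "rx": 0, "ry": 0, "rz": 0}
    - {"x": 0, "y": 0.3, "z": 0, "rx": 0, "ry": 0, "rz": 0}
    - {"x": 0, "y": 0, "z": 0, "rx": 0, "ry": 0, "rz": 0}

```text
clock: 8.45
position: [0.5112, 0.1783, 0.075]
ee_rot: [-1.289, 1.064, -1.071]
force: [0.3, 0.1, -4.4]
width: 0.437
```

```bash
python3 - <<'E'
from h import *
go(bed(0,0,.074),Rdown(PSI,-1));print(arm.observe()['width'],arm.observe()['force'])
E
```

```text
pos [0.5112 0.1783 0.075 ] shift now cm [ 0.02  0.1  -0.07] turn [-0.006 -0.002  0.001] shift after turn [ 0.02  0.1  -0.07]
0.4368918254207755 [ 0.27082033  0.05711854 -4.39688321]
```

>>> move_arm:
  series:
    - {"x": 0, "y": 0.15, "z": 0, "rx": 0, "ry": 0, "rz": 0}
    - {"x": 0, "y": 0.1, "z": 0, "rx": 0, "ry": 0, "rz": 0}
    - {"x": 0, "y": 0, "z": 0, "rx": 0, "ry": 0, "rz": 0}

```text
clock: 8.82
position: [0.5115, 0.1785, 0.0739]
ee_rot: [-1.288, 1.063, -1.072]
force: [1.5, 0.3, -3.4]
width: 0.435
```

```bash
python3 - <<'E'
from h import *
go(bed(0,0,.074),Rdown(PSI,-1));print(arm.observe()['width'],arm.observe()['force'])
E
```

```text
pos [0.5115 0.1785 0.0739] shift now cm [ 0.03 -0.01 -0.11] turn [-0.007 -0.002  0.001] shift after turn [ 0.03 -0.01 -0.11]
0.4345498074286854 [ 1.52819906  0.33004296 -3.42420899]
```

>>> move_arm:
  series:
    - {"x": 0, "y": 0, "z": 0, "rx": 0, "ry": 0, "rz": 0}
    - {"x": 0, "y": 0, "z": 0, "rx": 0, "ry": 0, "rz": 0}
    - {"x": 0, "y": 0, "z": 0, "rx": 0, "ry": 0, "rz": 0}
    - {"x": 0, "y": 0, "z": 0, "rx": 0, "ry": 0, "rz": 0}
  jaw: 5.4

```text
clock: 9.32
position: [0.5129, 0.1792, 0.0748]
ee_rot: [-1.285, 1.062, -1.073]
force: [0.2, 0.3, -0.4]
width: 0.59
```

>>> move_arm:
  series:
    - {"x": 0, "y": -1, "z": 0, "rx": 0, "ry": 0, "rz": 0}
    - {"x": 0, "y": -3, "z": 0, "rx": 0, "ry": 0, "rz": 0}
    - {"x": 0, "y": -4, "z": 0, "rx": 0, "ry": 0, "rz": 0}
    - {"x": 0, "y": -4, "z": 0, "rx": 0, "ry": 0, "rz": 0}
    - {"x": 0, "y": -4, "z": 0, "rx": 0, "ry": 0, "rz": 0}
    - {"x": 0, "y": 0, "z": 0, "rx": 0, "ry": 0, "rz": 0}

```text
clock: 10.07
position: [0.511, 0.1791, 0.2431]
ee_rot: [-1.284, 1.061, -1.072]
force: [-0.1, 0.4, -0.6]
width: 0.591
```

```bash
python3 - <<'E'
from h import *
go(bed(0,.185,.25),Rdown(PSI,-1));print(arm.observe()['width'],arm.observe()['force'])
t=arm.get_image("top");s=arm.get_image("scene")
a=cv2.resize(t[90:210,110:210],(400,480));b=cv2.resize(s[200:320,230:330],(400,480));cv2.imwrite("pics/p6.png",np.hstack([a,b]))
E
```

```text
pos [0.511  0.1791 0.2431] shift now cm [-18.4   -0.68  -0.1 ] turn [-0.011 -0.002 -0.001] shift after turn [-18.4   -0.69  -0.07]
0.5905405366592134 [-0.07350389  0.35651835 -0.60152402]
```

View pics/p6.png

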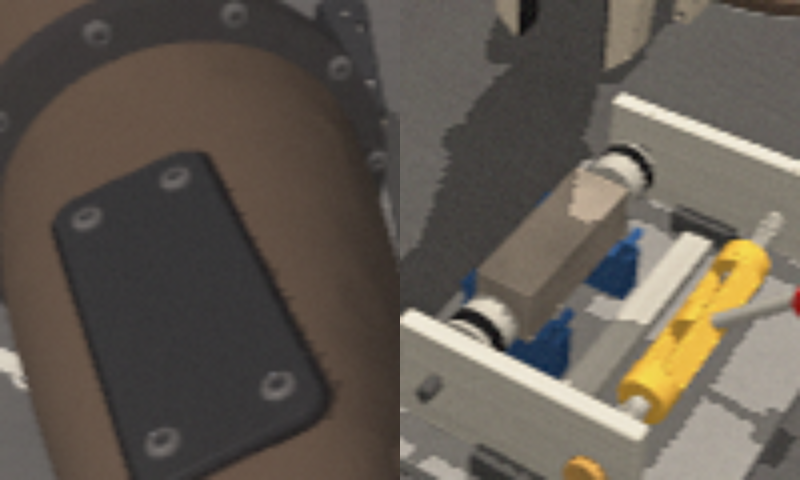

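The top view is blocked by the arm. The scene view shows the prism seated in the saddles, let go, with a probe at each end at (490,315) and (625,170). Next is the handle. I'll turn the jaws along bed x and push from outside with the fingers straddling the rod.

```bash
python3 - <<'E'
from h import *
o=arm.observe();print(o['joints'].round(3))
for f in(1,-1): go(bed(0,.215,.25),Rdown(PSI+np.pi/2,f),o)
E
```

```text
[-0.242  0.316 -0.251  1.778  0.092  1.053 -1.907]
pos [0.5095 0.1783 0.2398] shift now cm [-21.46  -1.03   0.06] turn [-0.005  1.569 -0.005] shift after turn [ -0.09  -1.02 -21.46]
pos [0.5095 0.1783 0.2398] shift now cm [-21.46  -1.03   0.06] turn [-0.005 -1.573  0.005] shift after turn [ 0.09 -1.02 21.46]
```

>>> move_arm:
  series:
    - {"x": -4.3, "y": 0, "z": 0, "rx": 0, "ry": 0, "rz": 0}
    - {"x": -4.3, "y": 0, "z": 0, "rx": 0, "ry": 0, "rz": 0}
    - {"x": -4.3, "y": 0, "z": 0, "rx": 0, "ry": 0, "rz": 0}
    - {"x": -4.3, "y": 0, "z": 0, "rx": 0, "ry": 0, "rz": 0}
    - {"x": -4.3, "y": 0, "z": 0, "rx": 0, "ry": 0, "rz": 0}
    - {"x": 0, "y": 0, "z": 0, "rx": 0, "ry": -0.175, "rz": 0}
    - {"x": 0, "y": 0, "z": 0, "rx": 0, "ry": -0.175, "rz": 0}
    - {"x": 0, "y": 0, "z": 0, "rx": 0, "ry": -0.175, "rz": 0}
    - {"x": 0, "y": 0, "z": 0, "rx": 0, "ry": -0.175, "rz": 0}
    - {"x": 0, "y": 0, "z": 0, "rx": 0, "ry": -0.175, "rz": 0}
    - {"x": 0, "y": 0, "z": 0, "rx": 0, "ry": -0.175, "rz": 0}
  jaw: 2.2

```text
clock: 11.55
position: [0.4604, 0.39, 0.2215]
ee_rot: [-1.579, 0.245, -0.223]
force: [0.1, 0.6, 0.8]
width: 0.236
```

```bash
python3 - <<'E'
from h import *
o=arm.observe();print(o['joints'].round(3))
for f in(-1,): go(bed(0,.215,.22),Rdown(PSI+np.pi/2,f),o)
E
```

```text
[-0.421  0.495 -0.546  1.603  0.271  1.146 -1.33 ]
pos [0.4604 0.39   0.2215] shift now cm [0.9  0.14 0.18] turn [ 0.019 -0.489 -0.016] shift after turn [ 0.87  0.15 -0.26]
```

>>> move_arm:
  series:
    - {"x": 0, "y": 0, "z": 0, "rx": 0.02, "ry": -0.163, "rz": -0.016}
    - {"x": 0, "y": 0, "z": 0, "rx": 0, "ry": -0.163, "rz": 0}
    - {"x": 0, "y": 0, "z": 0, "rx": 0, "ry": -0.163, "rz": 0}
    - {"x": 0, "y": 0, "z": 0, "rx": 0, "ry": 0, "rz": 0}

```text
clock: 12.05
position: [0.458, 0.3873, 0.215]
ee_rot: [-1.572, -0.159, 0.169]
force: [-0.2, 0.3, -0.2]
width: 0.238
```

```bash
python3 - <<'E'
from h import *
go(bed(0,.205,.13),Rdown(PSI+np.pi/2,-1))
t=arm.get_image("top");s=arm.get_image("scene")
ti=t.astype(int);si=s.astype(int)
red=lambda i:(i[...,2]-i[...,1]>90)&(i[...,2]-i[...,0]>90)
print(comp(red(si),(335,273))[1:])
a=cv2.resize(t[90:210,90:190],(400,480));b=cv2.resize(s[200:320,260:360],(400,480));cv2.imwrite("pics/p7.png",np.hstack([a,b]))
E
```

```text
pos [0.458  0.3873 0.215 ] shift now cm [ 1.21  8.5  -1.02] turn [ 0.007  0.017 -0.007] shift after turn [ 1.16  8.5  -1.05]
(array([334.49593496, 272.83739837]), array([329, 266,  12,  15, 123], dtype=int32))
```

View pics/p7.png

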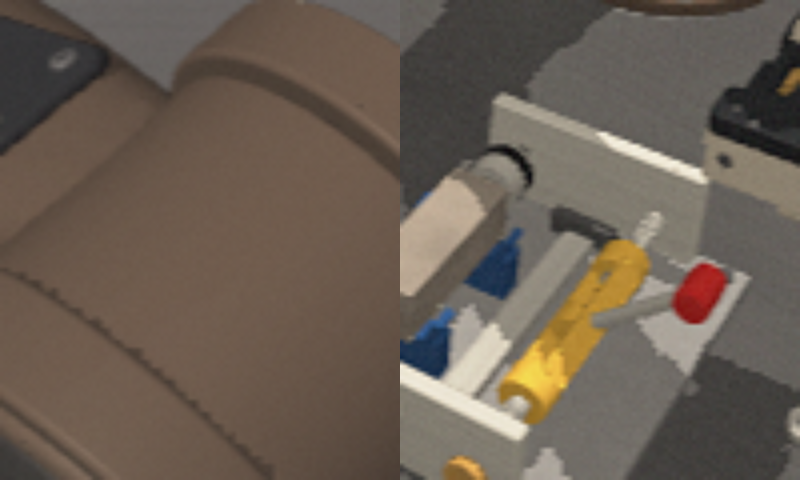

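>>> move_arm:
  series:
    - {"x": 0.6, "y": 1, "z": -0.5, "rx": 0, "ry": 0.017, "rz": 0}
    - {"x": 0.6, "y": 2.5, "z": -0.5, "rx": 0, "ry": 0, "rz": 0}
    - {"x": 0, "y": 2.5, "z": 0, "rx": 0, "ry": 0, "rz": 0}
    - {"x": 0, "y": 2.5, "z": 0, "rx": 0, "ry": 0, "rz": 0}
    - {"x": 0, "y": 0, "z": 0, "rx": 0, "ry": 0, "rz": 0}

```text
clock: 12.78
position: [0.4736, 0.377, 0.1251]
ee_rot: [-1.576, -0.132, 0.141]
force: [0.3, -1.2, 0.2]
width: 0.234
```

```bash
python3 - <<'E'
from h import *
go(bed(0.001,.205,.12),Rdown(PSI+np.pi/2,-1))
s=arm.get_image("scene");b=cv2.resize(s[200:320,280:400],(600,600));cv2.imwrite("pics/p8.png",b)
E
```

```text
pos [0.4736 0.377  0.1251] shift now cm [-0.07  0.5   0.26] turn [ 0.009 -0.018 -0.007] shift after turn [-0.07  0.51  0.26]
```

View pics/p8.png

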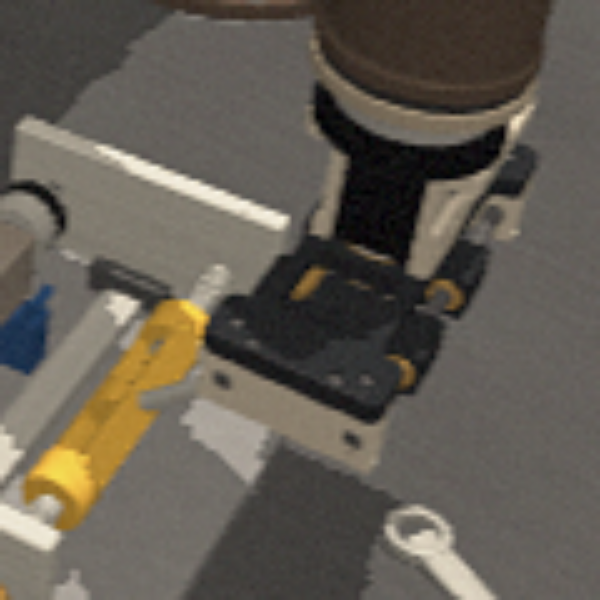

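>>> move_arm:
  series:
    - {"x": 0, "y": 0, "z": -1.0, "rx": 0.01, "ry": -0.018, "rz": -0.007}
    - {"x": 0, "y": -0.4, "z": -1.0, "rx": 0, "ry": 0, "rz": 0}
    - {"x": 0, "y": -0.5, "z": -1.0, "rx": 0, "ry": 0, "rz": 0}
    - {"x": 0, "y": -0.5, "z": -1.0, "rx": 0, "ry": 0, "rz": 0}
    - {"x": 0, "y": -0.5, "z": -1.0, "rx": 0, "ry": 0, "rz": 0}
    - {"x": 0, "y": -0.2, "z": -1.0, "rx": 0, "ry": 0, "rz": 0}

```text
clock: 13.58
position: [0.4846, 0.3268, 0.1572]
ee_rot: [-1.541, -0.164, 0.145]
force: [-1.5, 4.5, 4.7]
width: 0.241
```

```bash
python3 - <<'E'
from h import *
go(bed(0.001,.12,.148),Rdown(PSI+np.pi/2,-1))
s=arm.get_image("scene");b=cv2.resize(s[180:320,260:400],(600,600));cv2.imwrite("pics/p9.png",b)
E
```

```text
pos [0.4846 0.3268 0.1572] shift now cm [-0.23  0.85 -3.12] turn [-0.023  0.005  0.014] shift after turn [-0.2   0.92 -3.1 ]
```

View pics/p9.png

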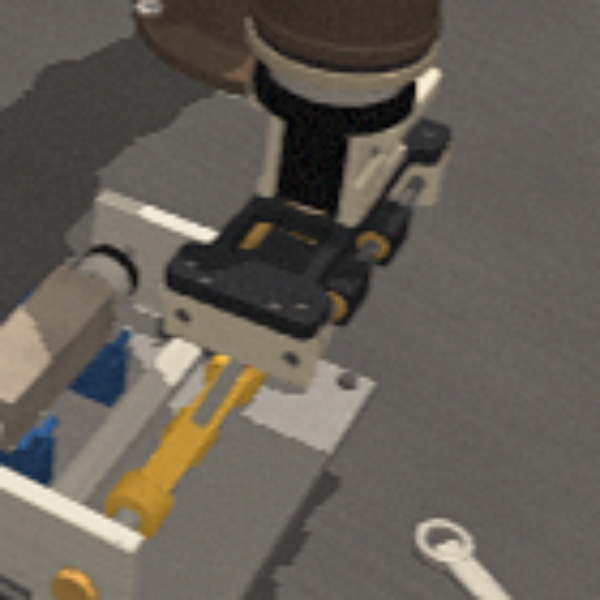

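>>> move_arm:
  series:
    - {"x": -0.2, "y": 0.5, "z": -1.0, "rx": -0.02, "ry": 0, "rz": 0.014}
    - {"x": 0, "y": 0.4, "z": -1.0, "rx": 0, "ry": 0, "rz": 0}
    - {"x": 0, "y": 0.2, "z": -1.0, "rx": 0, "ry": 0, "rz": 0}
    - {"x": 0, "y": 0.1, "z": -1.0, "rx": 0, "ry": 0, "rz": 0}

```text
clock: 14.12
position: [0.4928, 0.2848, 0.1463]
ee_rot: [-1.562, -0.157, 0.151]
force: [-0.4, 2.5, 2.6]
width: 0.242
```

```bash
python3 - <<'E'
from h import *
go(bed(0.001,.0835,.14),Rdown(PSI+np.pi/2,-1))
E
```

```text
pos [0.4928 0.2848 0.1463] shift now cm [-0.21  0.62 -2.47] turn [-0.003  0.004  0.004] shift after turn [-0.2   0.63 -2.47]
```

>>> move_arm:
  series:
    - {"x": -0.2, "y": 0.2, "z": -1.0, "rx": 0, "ry": 0, "rz": 0}
    - {"x": 0, "y": 0.2, "z": -1.0, "rx": 0, "ry": 0, "rz": 0}
    - {"x": 0, "y": 0.4, "z": -0.9, "rx": 0, "ry": 0, "rz": 0}
    - {"x": 0, "y": 0.5, "z": -0.9, "rx": 0, "ry": 0, "rz": 0}

```text
clock: 14.62
position: [0.4991, 0.2435, 0.1322]
ee_rot: [-1.562, -0.156, 0.15]
force: [0.8, 4.0, 2.1]
width: 0.239
```

```bash
python3 - <<'E'
from h import *
go(bed(0.001,.0557,.124),Rdown(PSI+np.pi/2,-1))
s=arm.get_image("scene");b=cv2.resize(s[180:320,240:380],(600,600));cv2.imwrite("pics/p10.png",b)
E
```

```text
pos [0.4991 0.2435 0.1322] shift now cm [-0.03  0.82 -1.08] turn [-0.003  0.003  0.004] shift after turn [-0.03  0.82 -1.08]
```

View pics/p10.png

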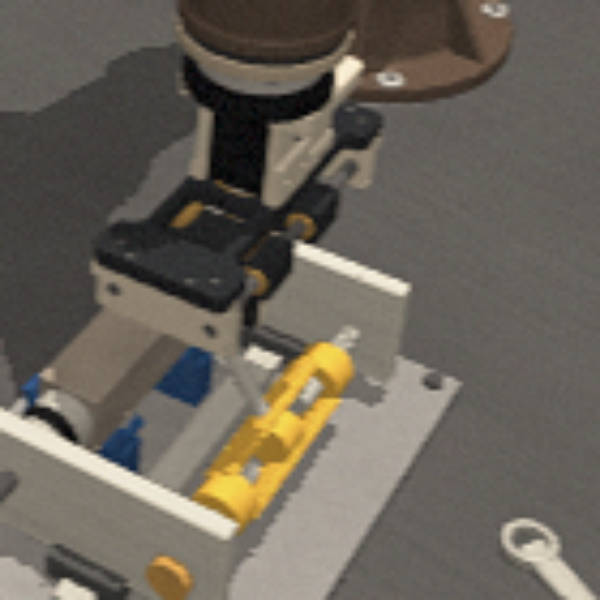

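The rod at (245,385) now leans over towards the prism. I'll finish to the stop in small steps.

>>> move_arm:
  series:
    - {"x": 0, "y": 0.4, "z": -0.5, "rx": 0, "ry": 0, "rz": 0}
    - {"x": 0, "y": 0.4, "z": -0.5, "rx": 0, "ry": 0, "rz": 0}
    - {"x": 0, "y": 0.1, "z": -0.3, "rx": 0, "ry": 0, "rz": 0}
    - {"x": 0, "y": 0, "z": 0, "rx": 0, "ry": 0, "rz": 0}

```text
clock: 15.18
position: [0.501, 0.2346, 0.1233]
ee_rot: [-1.555, -0.16, 0.151]
force: [-0.1, 1.4, 0.7]
width: 0.237
```

```bash
python3 - <<'E'
from h import *
go(bed(0.001,.0557,.124),Rdown(PSI+np.pi/2,-1));print(arm.observe()['force'])
E
```

```text
pos [0.501  0.2346 0.1233] shift now cm [-0.05 -0.08 -0.16] turn [-0.01   0.006  0.006] shift after turn [-0.05 -0.07 -0.16]
[-0.0827855   1.38836988  0.73009094]
```

Force is still small, so I'll press on until the stop shows.

>>> move_arm:
  series:
    - {"x": 0, "y": 0.2, "z": -0.4, "rx": 0, "ry": 0, "rz": 0}
    - {"x": 0, "y": 0.2, "z": -0.4, "rx": 0, "ry": 0, "rz": 0}

```text
clock: 15.42
position: [0.5018, 0.234, 0.1213]
ee_rot: [-1.545, -0.166, 0.152]
force: [-5.3, 13.6, 10.7]
width: 0.237
```

>>> move_arm:
  series:
    - {"x": 0, "y": 0.1, "z": -0.4, "rx": 0, "ry": 0, "rz": 0}
    - {"x": 0, "y": 0, "z": -0.2, "rx": 0, "ry": 0, "rz": 0}

```text
clock: 15.68
position: [0.5016, 0.2344, 0.1217]
ee_rot: [-1.536, -0.171, 0.155]
force: [-1.9, 6.9, 1.8]
width: 0.241
```

```bash
python3 - <<'E'
from h import *
go(bed(0.001,.0557,.124),Rdown(PSI+np.pi/2,-1));print(arm.observe()['force'])
E
```

```text
pos [0.5016 0.2344 0.1217] shift now cm [-0.1  -0.24 -0.13] turn [-0.028  0.016  0.013] shift after turn [-0.1  -0.23 -0.14]
[-1.90214165  6.85800455  1.77044692]
```

The handle is at its stop: position holds at bed y of about 57 mm and the force has risen. I'll back straight off, lift and look.

>>> move_arm:
  series:
    - {"x": 0, "y": 0, "z": 1, "rx": 0, "ry": 0, "rz": 0}
    - {"x": 0, "y": -1, "z": 1, "rx": 0, "ry": 0, "rz": 0}
    - {"x": 0, "y": -3, "z": 2, "rx": 0, "ry": 0, "rz": 0}
    - {"x": 0, "y": -4, "z": 4, "rx": 0, "ry": 0, "rz": 0}
    - {"x": 0, "y": -2, "z": 5, "rx": 0, "ry": 0, "rz": 0}
    - {"x": 0, "y": 0, "z": 5, "rx": 0, "ry": 0, "rz": 0}
    - {"x": 0, "y": 0, "z": 5, "rx": 0, "ry": 0, "rz": 0}
    - {"x": 0, "y": 0, "z": 0, "rx": 0, "ry": 0, "rz": 0}

```text
clock: 16.68
position: [0.4522, 0.4595, 0.2306]
ee_rot: [-1.544, -0.163, 0.153]
force: [0.2, -0.5, -0.6]
width: 0.24
```

```bash
python3 - <<'E'
from h import *
t=arm.get_image("top");s=arm.get_image("scene")
a=cv2.resize(t[90:210,110:210],(400,480));b=cv2.resize(s[210:330,230:330],(400,480));cv2.imwrite("pics/p11.png",np.hstack([a,b]))
ti=t.astype(int);si=s.astype(int)
red=lambda i:(i[...,2]-i[...,1]>70)&(i[...,2]-i[...,0]>70)
print(comp(red(si),(290,250))[1:],comp(red(ti),(172,145))[1:])
for a_ in(-.75,-.6,-.5,-.35): 
  X=bed(0,.1+.095*np.sin(a_),.055+.095*np.cos(a_));print(a_,proj("scene",X),proj("top",X))
print(arm.observe()['position'],arm.observe()['force'])
E
```

```text
(array([282.10743802, 248.95041322]), array([276, 243,  14,  13, 121], dtype=int32)) (array([376.37214137, 134.28898129]), array([368, 115,  17,  39, 481], dtype=int32))
-0.75 [282.04963689 248.00736799] [169.25081884 142.04046462]
-0.6 [286.40452792 246.86373757] [164.5154003  141.82509904]
-0.5 [289.58765692 246.51333893] [161.16193052 141.83353932]
-0.35 [294.70791694 246.63270691] [155.93594437 142.07865848]
[0.45479823 0.45538978 0.22995527] [ 0.95979073 -0.5077939  -0.18277291]
```

View pics/p11.png

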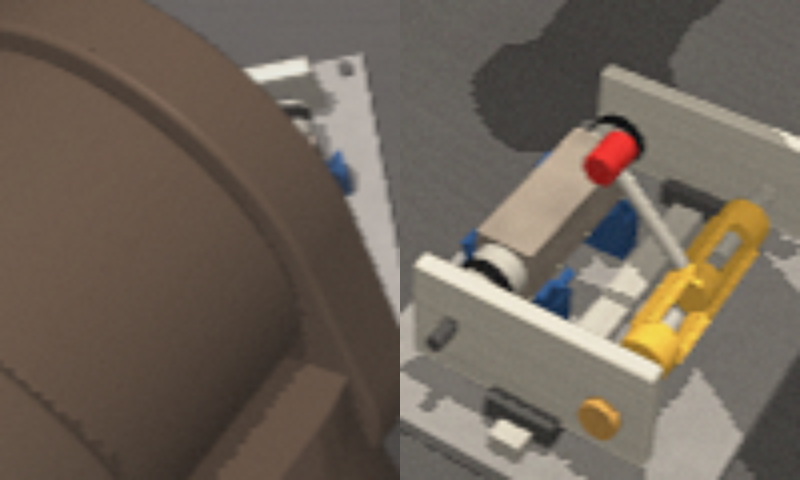

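The red handle is at scene pixel (282,249), against (282,248) predicted for the 1.6 rad stop. The prism lies in the saddles with both probes on its ends, and the arm is clear.

>>> move_arm:
  series:
    - {"x": 0, "y": 0, "z": 0, "rx": 0, "ry": 0, "rz": 0}
    - {"x": 0, "y": 0, "z": 0, "rx": 0, "ry": 0, "rz": 0}
    - {"x": 0, "y": 0, "z": 0, "rx": 0, "ry": 0, "rz": 0}

```text
clock: 17.15
position: [0.457, 0.4515, 0.2298]
ee_rot: [-1.551, -0.157, 0.145]
force: [1.1, 0.5, -0.1]
width: 0.236
```

```bash
python3 -c "
from cell import arm
print(arm.sign_off())"
```

```text
the job is handed in; nothing more can be done
None
```

I laid the grey mortar prism in the blue saddles and let go. Then I pushed the red T-handle over to its stop with the fingers on either side of its rod, backed the arm clear, and handed the job in at about 17 s.

**Last checks:**
- **Handle:** it stood at scene pixel (282,249), against (282,248) predicted for the 1.6 rad stop. While I was pushing, the handle stopped moving and the force rose as expected.
- **Prism:** the scene view showed it in the saddles with both probes at its ends. I released it about 1 mm from the bed point, going by the tool's position.
- **Arm:** nothing was touching it, with the force readings at noise level.

**Not fully checked:** the arm blocked the top view, so the prism's final pose was confirmed only in the scene view. My first move call was refused, probably because it contained an empty row, and nothing moved.

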